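# Lay the mini PC down in the service square

### The job

Lay the standing mini PC down for service, using only the fingertips or the outside of the fingers: slide it, still upright, towards the taped square until its leading lower edge is a little way over the nearest tape line, then push it near the top so that it topples forward and lies flat on its broad face, entirely inside the square. Do not grip it, squeeze it or lift it off the surface, leave everything else on the table where it is, and finish clear of it.

Things in the scene. Friction and masses are not known exactly. Their poses are not given: they have to be found in the camera images.
- square (a point): centre of the square outlined with white tape on the dark grey service mat, on the surface; 165 mm from outer edge to outer edge of the tape, tape 6 mm wide; its x and y axes run along the square's sides (the mat may be turned); mat and tape are flat and nothing catches on them
- pc_center (a point): centre of the standing mini PC: plain closed metal box, 0.4 to 0.85 kg, with black end panels, 120 mm wide (its own x), 44 mm thick (its own y), 115 mm tall (its own z, up at the start); it stands on the mat on its narrow edge, outside the square beyond the square's +y or its -y side, its broad faces within about 8 degrees of parallel to that side. Pushed within about 20 mm of the surface it slides upright; pushed near the top it tips over its lower edge
- pc_foot_left (a point): middle of the mini PC's lower edge on its own +y face, 57.5 mm below its centre
- pc_foot_right (a point): middle of the mini PC's lower edge on its own -y face, 57.5 mm below its centre
- pc_corner_a (a point): lower -x corner of the mini PC's broad outline (its own axes, as it stands), half-way through its thickness
- pc_corner_b (a point): lower +x corner of the mini PC's broad outline (its own axes, as it stands), half-way through its thickness
- pc_corner_c (a point): upper -x corner of the mini PC's broad outline (its own axes, as it stands), half-way through its thickness
- pc_corner_d (a point): upper +x corner of the mini PC's broad outline (its own axes, as it stands), half-way through its thickness
- screw_pot: small open steel cup, 52 mm across the rim, 50 mm high; origin at the centre of its underside; a bystander, standing on the side of the square opposite the mini PC
- drive: bare hard drive lying flat, 101 x 146 x 26 mm; origin at the centre of its underside; a bystander
- screwdriver: screwdriver lying on the mat, 180 mm long, along its own x; a bystander
- air_can: standing spray can, 60 mm diameter, 170 mm tall; origin at the centre of its underside; a bystander
- mug: white mug, 80 mm across, 90 mm high; origin at the centre of its underside; a bystander
- tape_roll: roll of tape lying flat, 84 mm across, 20 mm high; origin at the centre of its underside; a bystander
- mouse: black computer mouse, 100 x 60 x 33 mm; origin at the centre of its underside; a bystander

How it is judged:
By the outcome, as a careful person would: the job done as asked, in the order asked, and still so for the second after the job is handed in, with the robot touching nothing.
It also fails if it takes over 48 s, if anything falls off the work surface, if the arm or the gripper's body presses on something with over 40 N, if the wrist force passes 120 N, or if a joint passes its speed limit or range.

### The arm

A 7-joint arm with a two-finger parallel gripper is mounted at the origin on the work surface. World frame = base frame: x ahead of the robot, y to its left, z up, the work surface at z = 0. Lengths are in m, angles in rad, forces in N, time in s.
With the tool pointing down it reaches from about 0.4 to 0.875 m from the base axis. Payload 6.5 kg.
Tool frame: the origin (TCP) lies between the finger pads; the fingertips stand 8 mm ahead of it and the grasp point (between the pads) lies 11 mm behind it; z points along the fingers, y is the line along which they close (so a half turn about z gives the same grasp; the last joint's range is limited). The gripper opens to 85 mm and grips with 20 to 120 N. Pads are 22 mm wide; open, the fingers measure 114 mm over their backs; the gripper's body (76 mm by 85 mm) begins 54 mm behind the grasp point. The pads swing forward as they close: fully open they stand 13 mm farther back than shut.
Start: joints at [1.089, 0.536, -0.004, 1.538, 0.003, 1.067, -0.071], TCP at [0.263, -0.595, 0.239] pointing down, gripper open.
Joint ranges: [-2.7, 2.7], [-0.37, 2.16], [-1.27, 1.26], [0.24, 2.4], [-1.31, 4.45], [0.19, 1.91], [-2.76, 2.76]. Speed limits (rad/s): [2.39, 2.39, 3.14, 3.14, 3.14, 3.14, 3.14].

### API

Orientations are given as a unit quaternion [w, x, y, z].
In Python, from cell import get_state, capture, sign_off gives the robot as it stands.
- The arm moves only by the shell command python3 -m crank 'ROWS' [OPENING]. ROWS is text: rows parted by semicolons, each of 4 numbers parted by spaces: the shift along the world's x, y, z in units of 30 mm (1.0 is 30 mm), then the turn about the world's z in units of 6 degrees (1.0 is 6 degrees). In form: tx ty tz roll; .... A call has 1 to 10 rows; each row is the pose to reach, as a shift and turn from the pose commanded when the call began; what a row does not reach only later rows make up. A row lasts 1/12 s, in which the tool goes at most 41.7 mm and 7.16 degrees, less where a joint would pass 70% of its speed; a pose out of reach is approached as far as the arm can. A call with a gripper value outside its range is refused whole. OPENING is the finger opening in mm, from 0 to 85.4, set as the call begins (- or left out, the last holds). The fingers move at their own pace and stop on an object; the grip force is fixed at half the most. Time passes only in rows, so rows that repeat a pose let the fingers close. It gives the time, the measured TCP pose, the force, the opening and the grip force at its end, in the units of the state.
- get_state(): the state, without advancing time (a new reading comes with each control period).
- capture(name): name is "scene" or "side" or "wrist"; returns a dict with "img" (384x512x3 uint8, red, green, blue), "range_z" (384x512 float32, m along the optical axis (not along the pixel's ray), 0 where there is no reading), "fx", "fy", "cx", "cy" (pixels), "world_from_camera" (4x4, takes a point from camera to world coordinates); the wrist camera has in their place "mount" (4x4, takes a point from camera to tool coordinates, whose origin is the TCP and whose axes are the flange's). Camera axes: x right, y down, z forward; pixel columns grow to the right and rows downward; lengths in m; the calibration is good to about 2 mm. A picture is of the moment at which its call begins: read the wrist's pose just before it.
- sign_off(): hands the job in; it is judged then, once.
The state is a dict: "time_s": time; "joint_pos": joint angles; "qvel": joint speeds; "joint_torque": joint torques, N m; "tool_pos": TCP position; "orientation": TCP orientation; "force": force on the tool from outside, world axes, zero at the start; "wrist_torque": the same for the moment, N m; "width": finger opening in m; "grasp_force": force on a finger pad.
Only numpy, scipy, OpenCV 4.12 (cv2) and the standard library are available. Lean on these libraries where they do the work, as an engineer would, in place of code of your own. Each camera call takes 0.05 s, during which the arm holds its last target. There are 200 camera calls.

## Working session

There is one attempt and no reset: what is moved stays moved. The work goes in short steps, Python scripts to look and compute and a shell command to move; the robot and the scene stay as the last step left them, time stands still between calls to the robot, and variables do not carry over. Pictures are saved under pics/ and viewed, at most 10 in all, crops included, and the job is handed in when it is done.

```bash
ls; mkdir -p pics; python3 - <<'E'
from cell import *
import cv2,pickle
s=get_state();print(s['time_s'],s['tool_pos'],s['orientation'],s['width'])
d={n:capture(n) for n in("scene","side")}
pickle.dump(d,open('a.pkl','wb'))
for n in d: cv2.imwrite(f'pics/{n}0.png',d[n]['img'][:,:,::-1]); print(d[n]['world_from_camera'])
E
```

```text
pics
0.0 [ 0.2622845  -0.59405005  0.23842163] [-8.35820429e-04  9.78454663e-01  2.06459955e-01 -2.46844384e-04] 0.08535485182219692
[[-0.70487114  0.37890527 -0.59965613  1.31840262]
 [ 0.70924445  0.36293685 -0.60435846  0.7776384 ]
 [-0.0113573  -0.85129762 -0.52456017  0.81598589]
 [ 0.          0.          0.          1.        ]]
[[-0.97475999 -0.17298528  0.14113489  0.28932166]
 [-0.22325211  0.75183881 -0.6204006   0.83951101]
 [ 0.00120948 -0.63625034 -0.77148172  1.19368844]
 [ 0.          0.          0.          1.        ]]
```

View pics/scene0.png

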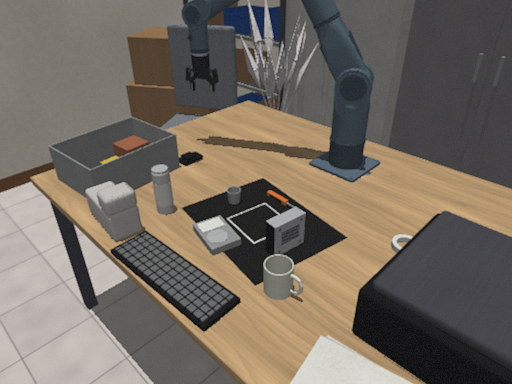

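View pics/side0.png

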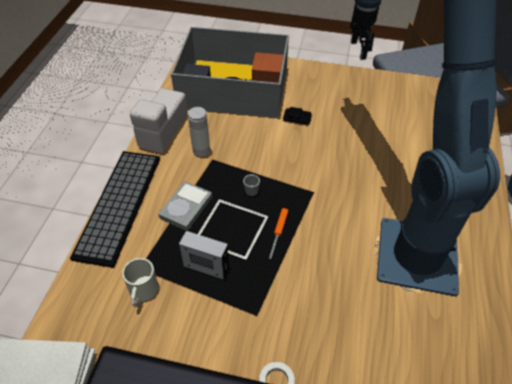

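The PC stands at (286,232) in scene and (204,255) in side. The square is centred near (232,228) in side, with the pot beyond it, the drive to its left and the screwdriver to its right. Next I measure these.

```bash
cat > h.py <<'E'
import numpy as np,cv2
def cloud(c,T=None):
    T=c['world_from_camera'] if T is None else T
    v,u=np.mgrid[:384,:512];z=c['range_z']
    p=np.stack([(u-c['cx'])/c['fx']*z,(v-c['cy'])/c['fy']*z,z],-1)
    w=p@T[:3,:3].T+T[:3,3]; w[z<=0]=np.nan
    return w
def plane(c,uv,h=0,T=None):
    T=c['world_from_camera'] if T is None else T
    uv=np.atleast_2d(uv).astype(float)
    d=np.c_[(uv[:,0]-c['cx'])/c['fx'],(uv[:,1]-c['cy'])/c['fy'],np.ones(len(uv))]@T[:3,:3].T
    return T[:3,3]+d*((h-T[2,3])/d[:,2])[:,None]
def rect(p):
    r=cv2.minAreaRect(p[:,:2].astype(np.float32)); return np.round(r[0],4),np.round(r[1],4),round(r[2],1)
E
python3 - <<'E'
from h import *
import pickle
d=pickle.load(open('a.pkl','rb'))
for n in d:
    c=d[n];w=cloud(c);hsv=cv2.cvtColor(c['img'],cv2.COLOR_RGB2HSV)
    z=w[...,2]
    near=(w[...,0]>.35)&(w[...,0]<.95)&(w[...,1]>-.4)&(w[...,1]<.4)
    tape=((hsv[...,2]>110)&(hsv[...,1]<60)&near&(abs(z)<.006)).astype(np.uint8)
    k,l,st,ce=cv2.connectedComponentsWithStats(tape)
    for i in range(1,k):
        if st[i,4]>60:
            v,u=np.where(l==i);print(n,'tape',st[i],rect(plane(c,np.c_[u,v])))
    m=((z>.012)&near).astype(np.uint8)
    k,l,st,ce=cv2.connectedComponentsWithStats(m)
    for i in range(1,k):
        if st[i,4]>40:
            p=w[l==i];print(n,'obj',st[i],'zmax %.3f'%np.percentile(p[:,2],98),rect(p), 'top',rect(p[p[:,2]>np.percentile(p[:,2],98)-.006]))
    o=((hsv[...,0]<15)&(hsv[...,1]>190)&(hsv[...,2]>150)&near).astype(np.uint8)
    v,u=np.where(o);print('orange',rect(plane(c,np.c_[u,v],.01)))
E
```

```text
scene tape [227 203  53  41 217] (array([0.5417, 0.0233]), array([0.1688, 0.1676]), 79.5)
scene obj [152 164  23  48 822] zmax 0.172 (array([ 0.7238, -0.2594]), array([0.0599, 0.0604]), 71.7) top (array([ 0.7223, -0.2623]), array([0.0543, 0.0527]), 69.4)
scene obj [  89  182   54   58 2101] zmax 0.162 (array([ 0.8858, -0.3083]), array([0.1883, 0.1005]), 86.1) top (array([ 0.8875, -0.2571]), array([0.0767, 0.0938]), 86.0)
scene obj [227 186  14  16 190] zmax 0.051 (array([ 0.5167, -0.1301]), array([0.058 , 0.0467]), 46.1) top (array([ 0.5152, -0.1292]), array([0.0553, 0.0487]), 32.5)
scene obj [267 190  22  13 109] zmax 0.024 (array([ 0.4012, -0.0205]), array([0.0948, 0.0247]), 85.7) top (array([ 0.4021, -0.0215]), array([0.0922, 0.023 ]), 88.2)
scene obj [ 264  205   42   92 2637] zmax 0.117 (array([0.5842, 0.1733]), array([0.4279, 0.1142]), 37.9) top (array([0.5787, 0.1691]), array([0.0475, 0.1227]), 82.4)
scene obj [ 193  215   49   38 1053] zmax 0.031 (array([ 0.6968, -0.0172]), array([0.1529, 0.1021]), 75.2) top (array([ 0.6978, -0.0169]), array([0.1487, 0.1003]), 75.2)
scene obj
[... 987 characters left out ...]
7 1388] zmax 0.031 (array([ 0.6967, -0.0148]), array([0.1497, 0.1062]), 75.7) top (array([ 0.6965, -0.0129]), array([0.1464, 0.1018]), 76.1)
side obj [275 209  14  28 189] zmax 0.025 (array([ 0.4011, -0.0162]), array([0.0972, 0.021 ]), 87.3) top (array([ 0.4011, -0.0184]), array([0.0928, 0.0184]), 87.1)
side obj [ 180  232   49   46 1557] zmax 0.119 (array([0.5781, 0.1712]), array([0.0492, 0.1238]), 82.1) top (array([0.5778, 0.1711]), array([0.0456, 0.1216]), 82.8)
side obj [ 123  258   36   50 1080] zmax 0.092 (array([0.7157, 0.2845]), array([0.0794, 0.11  ]), 37.0) top (array([0.7243, 0.2731]), array([0.0774, 0.0805]), 24.1)
orange (array([ 0.4033, -0.027 ]), array([0.0949, 0.0186]), 86.5)
```

```bash
python3 - <<'E'
from h import *
import pickle
from cell import *
c=pickle.load(open('a.pkl','rb'))['scene']
s=get_state();d=capture('wrist')
a=cv2.resize(c['img'][40:110,165:240],(400,373),interpolation=cv2.INTER_CUBIC)
b=cv2.resize(d['img'],(400,300))
im=np.zeros((373,800,3),np.uint8);im[:,:400]=a;im[:300,400:]=b
cv2.imwrite('pics/g.png',im[:,:,::-1]);print(d['mount'])
w=cloud(c);p=w[abs(w[...,2]-.3)<.12]
t=np.array([.2623,-.594,.2384]);q=p-t;q=q[np.linalg.norm(q,axis=1)<.2]
an=np.radians(23.8);X=q[:,0]*np.cos(an)+q[:,1]*np.sin(an);Y=q[:,0]*np.sin(an)-q[:,1]*np.cos(an)
for z in np.arange(-.02,.12,.01):
    m=(q[:,2]>z)&(q[:,2]<=z+.01)
    if m.any():print('%.2f x %.3f %.3f y %.3f %.3f'%(z,X[m].min(),X[m].max(),Y[m].min(),Y[m].max()),m.sum())
E
```

```text
[[ 3.14011818e-04 -9.57555278e-01 -2.88249529e-01  7.27222453e-02]
 [ 9.99999879e-01  4.10102123e-04 -2.72970688e-04  9.25575177e-04]
 [ 3.79596267e-04 -2.88249408e-01  9.57555291e-01 -1.35010891e-01]
 [ 0.00000000e+00  0.00000000e+00  0.00000000e+00  1.00000000e+00]]
0.00 x -0.014 0.007 y -0.049 0.046 5
0.01 x -0.011 0.017 y -0.057 0.048 17
0.02 x -0.013 0.012 y -0.059 0.056 22
0.03 x -0.017 0.014 y -0.057 0.054 19
0.04 x -0.013 0.016 y -0.064 0.066 22
0.05 x -0.017 0.019 y -0.077 0.074 38
0.06 x -0.013 0.018 y -0.075 0.071 56
0.07 x -0.024 0.025 y -0.073 0.073 66
0.08 x -0.010 0.022 y -0.074 0.071 55
0.09 x -0.012 0.025 y -0.072 0.071 73
0.10 x -0.011 0.019 y -0.073 0.068 80
0.11 x -0.004 0.031 y -0.066 0.062 31
```

View pics/g.png

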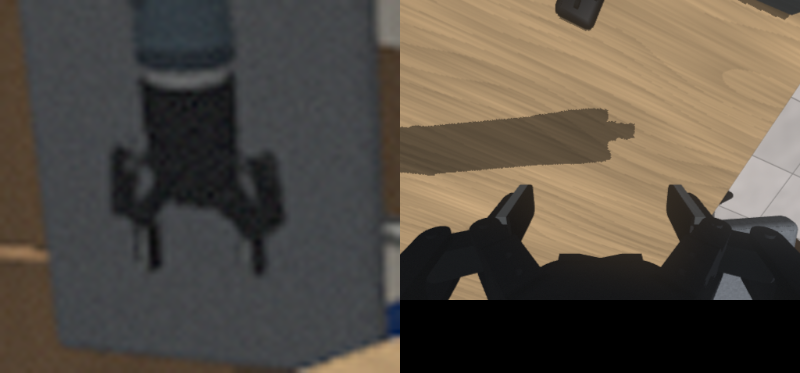

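The gripper's knuckles and body stick out beyond the fingers, so how far they clear the PC top matters. I'll go above the spot behind the PC with the fingers closed and measure the gripper there.

```bash
python3 -m crank '5 12.8 0 4.2;5 12.8 0 4.2;5 12.8 0 4.2;5 12.8 0 4.2;5 12.8 0 4.2;5 12.8 0 4.2;5 12.8 0 4.2;5 12.8 0 4.2;5 12.8 0 4.2;5 12.8 0 4.2' 0; python3 -m crank '6.1 15.7 0 5.1;6.1 15.7 0 5.1;6.1 15.7 0 5.1;6.1 15.7 0 5.1;6.1 15.7 0 5.1;6.1 15.7 0 5.1;6.1 15.7 0 5.1;6.1 15.7 0 5.1;6.1 15.7 0 5.1;6.1 15.7 0 5.1'
```

```text
time_s: 0.98
tool_pos: [0.4129, -0.208, 0.2394]
orientation: [-0.0, 0.91, 0.415, 0.0]
force: [0.4, -0.3, -0.0]
width: -0.0003
grasp_force: 0.0
time_s: 1.82
tool_pos: [0.5638, 0.1795, 0.239]
orientation: [0.0, 0.768, 0.64, -0.0]
force: [0.6, 0.6, 1.1]
width: 0.0
grasp_force: 0.0
```

```bash
python3 -m crank '1.05 2.75 0 0;1.05 2.75 0 0;1.05 2.75 0 0;1.05 2.75 0 0'; python3 - <<'E'
from h import *
from cell import *
import pickle
s=get_state();c=capture('wrist');sd=capture('side');pickle.dump((s,c,sd),open('b.pkl','wb'))
print(s['tool_pos'],s['orientation'])
w=cloud(c,c['mount'])
near=(w[...,2]<.02)&(w[...,2]>-.14)
for z in np.arange(-.14,.02,.01):
    m=near&(w[...,2]>z)&(w[...,2]<=z+.01)
    if m.sum()>5:
        p=w[m];print('z %.2f x %.3f %.3f y %.3f %.3f'%(z,*np.percentile(p[:,0],[1,99]),*np.percentile(p[:,1],[1,99])),m.sum())
cv2.imwrite('pics/b.png',np.hstack([cv2.resize(c['img'],(400,300)),cv2.resize(sd['img'][100:340,100:420],(400,300))])[:,:,::-1])
E
```

```text
time_s: 2.15
tool_pos: [0.5942, 0.2642, 0.2386]
orientation: [-0.001, 0.767, 0.642, 0.0]
force: [-0.7, -0.8, -0.4]
width: 0.0003
grasp_force: 0.0
[0.59416592 0.26417774 0.23858165] [-1.14080954e-03  7.66575404e-01  6.42153273e-01  1.52172149e-04]
z -0.10 x 0.017 0.020 y -0.019 0.018 688
z -0.09 x 0.006 0.019 y -0.059 0.059 8469
z -0.08 x 0.001 0.017 y -0.058 0.058 12385
z -0.07 x -0.009 0.016 y -0.051 0.051 9221
z -0.06 x -0.010 0.016 y -0.044 0.044 4517
z -0.05 x -0.009 0.012 y -0.036 0.037 5189
z -0.04 x -0.010 0.013 y -0.029 0.029 1378
z -0.03 x -0.012 0.010 y -0.013 0.013 726
z -0.02 x 0.005 0.010 y -0.013 0.013 601
z -0.01 x 0.005 0.010 y -0.013 0.013 477
z 0.00 x 0.005 0.010 y -0.011 0.012 103
```

View pics/b.png

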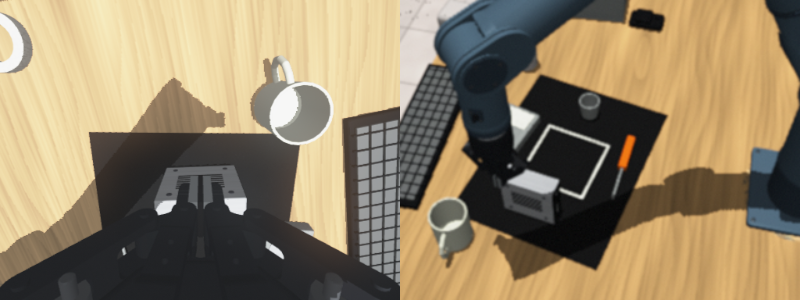

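```bash
python3 - <<'E'
from h import *
import pickle
s,c,sd=pickle.load(open('b.pkl','rb'))
w=cloud(c,c['mount']);w=w[(w[...,2]<.02)&(w[...,2]>-.12)]
ys=np.arange(-.06,.06,.006)
print('y(mm)  ',*['%4d'%(y*1000+3) for y in ys])
for z in np.arange(-.105,.02,.006):
    r=[]
    for y in ys:
        m=(w[:,2]>z)&(w[:,2]<=z+.006)&(w[:,1]>y)&(w[:,1]<=y+.006)
        r.append('%4d'%(1000*np.percentile(w[m,0],98)) if m.sum()>3 else '   .')
    print('z %4d '%(z*1000+3),*r)
# PC top from wrist
from scipy.spatial.transform import Rotation as R
q=s['orientation'];T=np.eye(4);T[:3,:3]=R.from_quat([q[1],q[2],q[3],q[0]]).as_matrix();T[:3,3]=s['tool_pos'];T=T@c['mount']
p=cloud(c,T).reshape(-1,3)
m=(abs(p[:,2]-.116)<.007)&(np.hypot(p[:,0]-.578,p[:,1]-.17)<.09);print(m.sum(),rect(p[m]))
E
```

```text
y(mm)    -57  -51  -45  -39  -33  -27  -21  -15   -9   -3    2    8   14   20   26   32   38   44   50   56
z -102     .    .    .    .    .    .    .    .    .    .    .    .    .    .    .    .    .    .    .    .
z  -95     .    .    .    .    .    .    .    .    .    .    .    .    .    .    .    .    .    .    .    .
z  -89     .    .    .    .    .    .   19   19   19    .    .   19   19   19    .    .    .    .    .    .
z  -83    12   12   11    .    8   10   18   18   18   11   13   18   19   18   10    8    .   11   12   13
z  -77    13   12   11   11    .   10   10   16   16   16   15   16   16   10   10    .   11   11   12   13
z  -71    11   11   11   11    .    .   10   16   16   16   16   16   16   10    .    .   11   11   11   11
z  -65     .   11   11   11   10    .    .   16   16   16   16   16   16    .    .   11   11   11   11    .
z  -59     .   11   11   11   11   11    .   16   16   16   16   16   16    .   11   11   11   11   10    .
z  -53     .    .   11   11   11   11    .   15   15   13   12   14   15    .   11   11   11   11    .    .
z  -47     .    .   
[... 637 characters left out ...]
  .    .    .    .    .    .    .    6    9   10   10    9    6    .    .    .    .    .    .    .
z   -5     .    .    .    .    .    .    .    6    9   10   10   10    6    .    .    .    .    .    .    .
z    0     .    .    .    .    .    .    .    .    9   10   10    9    .    .    .    .    .    .    .    .
z    6     .    .    .    .    .    .    .    .    .    9    9    .    .    .    .    .    .    .    .    .
z   12     .    .    .    .    .    .    .    .    .    .    .    .    .    .    .    .    .    .    .    .
z   18     .    .    .    .    .    .    .    .    .    .    .    .    .    .    .    .    .    .    .    .
1057 (array([0.5785, 0.1786]), array([0.026 , 0.1206]), 80.3)
```

The closed-gripper profile shows pads and knuckles flush at x ≈ 11 mm. Only the palm (|y| < 18 mm) sticks out further. So I can push low with one finger of the open gripper while the palm stays beyond the PC's end, alternating ends. The helper converts poses in the square's frame to move units.

```bash
cat > p.py <<'E'
import sys
from h import *
from cell import *
O=np.array([.543,.024]);a=np.radians(-10.5);E=np.array([[np.cos(a),np.sin(a)],[-np.sin(a),np.cos(a)]])
def tool():
    s=get_state();q=s['orientation'];t=s['tool_pos']
    yaw=np.degrees(2*np.arctan2(q[2],q[1]))
    return E@(np.array(t[:2])-O)*1000,t[2]*1000,(yaw-79.5+180)%360-180,s
def units(l,y,z,yaw):
    p,tz,ty,s=tool();d=E.T@(np.array([l,y])-p)
    return '%.2f %.2f %.2f %.2f'%(d[0]/30,d[1]/30,(z-tz)/30,(yaw-ty)/6)
def pc():
    for n in('scene','side'):
        c=capture(n);w=cloud(c).reshape(-1,3)
        S=(w[:,:2]-O)@E.T*1000
        # top face of the PC
        m=(abs(w[:,2]-.1165)<.006)&(abs(S[:,0])<90)&(S[:,1]>20)&(S[:,1]<190)
        P=S[m].astype(np.float32)
        lab=cv2.connectedComponentsWithStats
        if len(P)>30:
            (cx,cy),(x,y),an=cv2.minAreaRect(P)
            if x<y: an-=90;x,y=y,x
            print(n,'pc l %.0f y %.0f size %.0fx%.0f yaw %.1f n %d'%(cx,cy,x,y,(an+90)%180-90,len(P)))
if __name__=='__main__':
    p,z,y,s=tool();print('tool l %.0f y %.0f z %.0f yaw %.1f t %.2f'%(*p,z,y,s['time_s']),'F',np.round(E@s['force'][:2],1),round(s['force'][2],1))
    pc()
    for arg in sys.argv[1:]: print(arg,'->',units(*map(float,arg.split(','))))
E
python3 p.py 92,205,239,-6 92,205,10,-6 88,176,10,-6
```

```text
tool l 8 y 241 z 239 yaw 0.1 t 2.25 F [ 0.7 -1.2] 0.9
scene pc l 9 y 148 size 124x47 yaw 2.5 n 400
side pc l 5 y 152 size 118x47 yaw 3.8 n 503
92,205,239,-6 -> 2.52 -1.63 -0.00 -1.00
92,205,10,-6 -> 2.52 -1.63 -7.64 -1.00
88,176,10,-6 -> 2.22 -2.56 -7.64 -1.00
```

```bash
python3 -m crank '2.52 -1.63 0 -1;2.52 -1.63 0 -1;2.52 -1.63 -1 -1;2.52 -1.63 -2.3 -1;2.52 -1.63 -3.6 -1;2.52 -1.63 -4.9 -1;2.52 -1.63 -6.2 -1;2.52 -1.63 -7.2 -1;2.52 -1.63 -7.6 -1;2.52 -1.63 -7.6 -1' 85; python3 p.py 90,172,10,-6; python3 - <<'E'
from cell import *
import cv2,numpy as np
a=capture('scene')['img'][130:320,190:390];b=capture('side')['img'][150:340,100:300]
cv2.imwrite('pics/c.png',cv2.resize(np.hstack([a,b]),(800,380),interpolation=cv2.INTER_CUBIC)[:,:,::-1])
E
```

```text
time_s: 3.18
tool_pos: [0.6683, 0.2087, 0.0082]
orientation: [-0.0, 0.801, 0.599, -0.003]
force: [0.0, -0.1, -0.5]
width: 0.0851
grasp_force: 0.0
tool l 90 y 204 z 8 yaw -6.0 t 3.18 F [ 0.1 -0.1] -0.5
scene pc l -20 y 148 size 66x45 yaw 3.0 n 136
side pc l 8 y 151 size 122x47 yaw 3.6 n 665
90,172,10,-6 -> -0.29 -1.14 -0.10 -0.01
```

View pics/c.png

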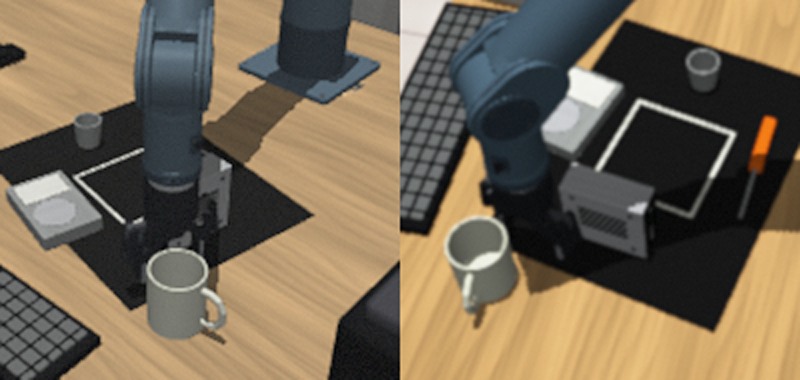

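The gripper is down beside the PC's +l end (side crop ~ (540,215)), clear of the mug, and the PC has not moved. First push.

```bash
python3 -m crank '-.1 -.35 0 0;-.15 -.6 0 0;-.2 -.75 0 0;-.23 -.88 0 0;-.26 -1 0 0;-.29 -1.12 0 0;-.29 -1.12 0 0'; python3 p.py
```

```text
time_s: 3.97
tool_pos: [0.6621, 0.177, 0.0115]
orientation: [0.0, 0.801, 0.599, 0.0]
force: [1.2, 0.9, 0.6]
width: 0.0852
grasp_force: 0.2
tool l 89 y 172 z 11 yaw -5.9 t 3.97 F [1.  1.1] 0.6
scene pc l 12 y 154 size 153x53 yaw 26.5 n 240
side pc l 7 y 150 size 123x78 yaw 2.1 n 721
```

```bash
sed -i "s/        P=S\[m\]/        v=c['img'].reshape(-1,3).max(1);m\&=(v>95)\n        P=S[m]/; /lab=/d" p.py; python3 p.py; python3 - <<'E'
from cell import *
import cv2,numpy as np
b=capture('side')['img'][190:300,140:270]
cv2.imwrite('pics/d.png',cv2.resize(b,(650,550),interpolation=cv2.INTER_CUBIC)[:,:,::-1])
E
```

```text
tool l 89 y 173 z 11 yaw -5.9 t 4.07 F [ 0.5 -0.3] 0.2
scene pc l -15 y 142 size 68x27 yaw 2.4 n 71
side pc l -8 y 137 size 90x37 yaw -6.7 n 126
```

View pics/d.png

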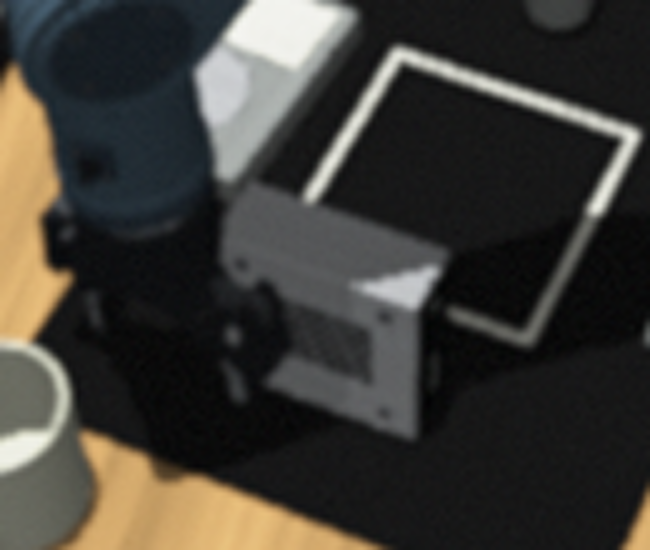

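It slid upright and the finger works. The top is partly shadowed, so I'll lower the brightness threshold.

```bash
sed -i "s/v>95/v>55/" p.py; python3 p.py -82,200,10,6 89,186,10,-6 89,200,10,-6
```

```text
tool l 89 y 173 z 11 yaw -5.9 t 4.22 F [ 0.9 -0. ] -0.5
scene pc l -7 y 145 size 98x54 yaw 26.5 n 199
side pc l 8 y 143 size 121x65 yaw 0.8 n 635
-82,200,10,6 -> -5.43 1.92 -0.04 1.97
89,186,10,-6 -> 0.09 0.42 -0.04 -0.03
89,200,10,-6 -> 0.18 0.88 -0.04 -0.03
```

```bash
python3 -m crank '.2 1.0 0 0;-.7 1.3 0 .3;-2 1.55 0 .8;-3.3 1.75 0 1.3;-4.6 1.95 0 1.8;-5.4 2.08 0 2;-5.4 2.08 0 2;-5.4 2.08 0 2'; python3 p.py -78,165,10,6 -78,200,10,6 -74,180,10,6
```

```text
time_s: 4.98
tool_pos: [0.4985, 0.2406, 0.0114]
orientation: [-0.0, 0.733, 0.68, -0.001]
force: [1.2, 1.1, -0.3]
width: 0.0848
grasp_force: 0.0
tool l -83 y 205 z 11 yaw 6.3 t 4.98 F [1.  1.3] -0.3
scene pc l 8 y 145 size 121x48 yaw 0.5 n 400
side pc l 31 y 147 size 75x47 yaw 1.4 n 339
-78,165,10,6 -> -0.16 -1.32 -0.05 -0.01
-78,200,10,6 -> 0.05 -0.17 -0.05 -0.01
-74,180,10,6 -> 0.06 -0.85 -0.05 -0.01
```

```bash
python3 p.py -72,180,10,6 -78,163,10,6 -78,180,10,6 | tail -3
```

```text
-72,180,10,6 -> 0.12 -0.85 -0.04 -0.00
-78,163,10,6 -> -0.18 -1.37 -0.04 -0.00
-78,180,10,6 -> -0.08 -0.82 -0.04 -0.00
```

```bash
python3 -m crank '.12 -.5 0 0;.1 -.8 0 0;.02 -.95 0 0;-.06 -1.1 0 0;-.13 -1.25 0 0;-.18 -1.37 0 0;-.18 -1.37 0 0;0 -.3 0 0;0 -.3 0 0'; python3 p.py 86,190,10,-6
```

```text
time_s: 5.93
tool_pos: [0.5004, 0.2375, 0.0122]
orientation: [-0.001, 0.732, 0.681, 0.003]
force: [-0.8, 2.3, 0.5]
width: 0.0849
grasp_force: 0.0
tool l -81 y 202 z 12 yaw 6.3 t 5.93 F [-1.2  2.1] 0.5
scene pc l 8 y 150 size 122x46 yaw 7.1 n 414
side pc l 32 y 147 size 71x48 yaw 9.1 n 344
86,190,10,-6 -> 5.42 -1.26 -0.05 -2.04
```

```bash
python3 p.py 0,208,10,0 86,205,10,-10 86,178,10,-10 84,153,10,-10 84,175,10,-10| tail -5
```

```text
0,208,10,0 -> 2.71 -0.07 -0.04 -1.02
86,205,10,-10 -> 5.51 -0.69 -0.04 -2.69
86,178,10,-10 -> 5.35 -1.58 -0.04 -2.69
84,153,10,-10 -> 5.13 -2.38 -0.04 -2.69
84,175,10,-10 -> 5.26 -1.66 -0.04 -2.69
```

```bash
python3 -m crank '1.3 .1 0 -.5;2.6 .05 0 -1;3.9 -.2 0 -1.6;5 -.5 0 -2.3;5.5 -.69 0 -2.7;5.5 -.69 0 -2.7;5.45 -1.1 0 -2.7;5.35 -1.58 0 -2.7;5.3 -1.8 0 -2.7;5.24 -2 0 -2.7'; python3 -m crank '-.05 -.2 0 0;-.1 -.38 0 0;-.1 -.38 0 0;0 .4 0 0;.1 .9 0 0;.1 .9 0 0'; python3 p.py
```

```text
time_s: 6.97
tool_pos: [0.6559, 0.169, 0.0113]
orientation: [0.0, 0.822, 0.569, -0.001]
force: [1.1, 1.5, 1.2]
width: 0.0853
grasp_force: 1.3
time_s: 7.47
tool_pos: [0.6594, 0.2047, 0.0118]
orientation: [-0.002, 0.82, 0.572, 0.001]
force: [0.3, 1.7, 0.6]
width: 0.085
grasp_force: 0.0
tool l 81 y 199 z 12 yaw -9.8 t 7.47 F [-0.1  1.7] 0.6
scene pc l -37 y 149 size 60x37 yaw 45.9 n 109
side pc l 5 y 128 size 119x48 yaw -1.8 n 640
```

```bash
python3 p.py 0,190,10,0 -75,185,10,8 -75,156,10,8 -77,134,10,8 -77,160,10,8| tail -5
```

```text
0,190,10,0 -> -2.74 0.44 -0.03 1.68
-75,185,10,8 -> -5.23 0.73 -0.03 3.01
-75,156,10,8 -> -5.41 -0.22 -0.03 3.01
-77,134,10,8 -> -5.60 -0.93 -0.03 3.01
-77,160,10,8 -> -5.45 -0.08 -0.03 3.01
```

```bash
python3 -m crank '-1.3 .3 0 .8;-2.6 .45 0 1.7;-3.9 .6 0 2.4;-5.0 .7 0 3;-5.23 .73 0 3;-5.3 .4 0 3;-5.4 -.15 0 3;-5.45 -.4 0 3;-5.5 -.6 0 3;-5.55 -.77 0 3'; python3 -m crank '-.05 -.17 0 0;-.05 -.17 0 0;-.05 .4 0 0;0 1.1 0 0;0 1.1 0 0'; python3 p.py
```

```text
time_s: 8.5
tool_pos: [0.4946, 0.174, 0.0113]
orientation: [0.0, 0.724, 0.69, 0.0]
force: [0.6, 1.9, -0.8]
width: 0.0851
grasp_force: 0.6
time_s: 8.92
tool_pos: [0.4939, 0.2133, 0.0119]
orientation: [-0.001, 0.722, 0.692, 0.002]
force: [0.4, 1.2, 0.4]
width: 0.0854
grasp_force: 0.0
tool l -83 y 177 z 12 yaw 8.1 t 8.92 F [0.1 1.3] 0.4
scene pc l 1 y 143 size 124x104 yaw 10.2 n 396
side pc l 8 y 136 size 134x62 yaw -32.4 n 356
```

```bash
sed -i "s/^def pc():/def pc():\n    p,_,ty,_=tool();r=np.radians(ty);n_=np.array([-np.sin(r),np.cos(r)])/; s/m&=(v>55)/m\&=(v>55)\&((S-p)@n_<-18)/" p.py; python3 p.py 0,170,10,0 84,170,10,-8
```

```text
tool l -82 y 173 z 11 yaw 8.0 t 9.02 F [ 0.4 -0.4] 0.1
scene pc l 7 y 110 size 121x47 yaw 10.7 n 371
side pc l 28 y 126 size 73x48 yaw 13.1 n 364
0,170,10,0 -> 2.68 -0.53 -0.04 -1.32
84,170,10,-8 -> 5.44 -1.04 -0.04 -2.65
```

```bash
python3 p.py 0,178,10,0 88,176,10,-6 88,150,10,-6 83,130,10,-6 85,165,10,-6| tail -5
```

```text
0,178,10,0 -> 2.73 -0.26 -0.04 -1.31
88,176,10,-6 -> 5.60 -0.86 -0.04 -2.31
88,150,10,-6 -> 5.44 -1.71 -0.04 -2.31
83,130,10,-6 -> 5.16 -2.34 -0.04 -2.31
85,165,10,-6 -> 5.44 -1.20 -0.04 -2.31
```

```bash
python3 -m crank '1.3 0 0 -.6;2.7 -.2 0 -1.3;4 -.45 0 -1.8;5.2 -.75 0 -2.3;5.6 -.86 0 -2.3;5.5 -1.3 0 -2.3;5.4 -1.7 0 -2.3;5.33 -1.87 0 -2.3;5.26 -2.05 0 -2.3;5.2 -2.22 0 -2.3'; python3 -m crank '-.04 -.12 0 0;-.04 -.12 0 0;.1 .6 0 0;.25 1.2 0 0;.25 1.2 0 0'; python3 p.py
```

```text
time_s: 10.05
tool_pos: [0.6486, 0.141, 0.0115]
orientation: [-0.0, 0.8, 0.599, -0.0]
force: [2.8, 0.5, -0.3]
width: 0.085
grasp_force: 0.0
time_s: 10.47
tool_pos: [0.6562, 0.184, 0.0118]
orientation: [-0.002, 0.799, 0.601, 0.001]
force: [-0.9, 0.8, 0.0]
width: 0.0852
grasp_force: 0.0
tool l 82 y 178 z 12 yaw -5.6 t 10.47 F [-1.1  0.6] 0.0
scene pc l -50 y 108 size 58x34 yaw 51.0 n 92
side pc l -6 y 100 size 121x47 yaw -4.2 n 610
```

```bash
python3 p.py 0,165,10,0 -84,155,10,6 -84,130,10,6 -82,115,10,6 -84,165,10,6| tail -5
```

```text
0,165,10,0 -> -2.78 0.32 -0.03 0.98
-84,155,10,6 -> -5.60 0.51 -0.03 1.98
-84,130,10,6 -> -5.75 -0.31 -0.03 1.98
-82,115,10,6 -> -5.77 -0.82 -0.03 1.98
-84,165,10,6 -> -5.53 0.83 -0.03 1.98
```

```bash
python3 -m crank '-1.3 .15 0 .5;-2.7 .32 0 1;-4 .45 0 1.5;-5.2 .5 0 2;-5.6 .51 0 2;-5.7 .1 0 2;-5.75 -.3 0 2;-5.75 -.5 0 2;-5.76 -.66 0 2;-5.77 -.77 0 2'; python3 -m crank '0 -.05 0 0;0 -.05 0 0;.05 .6 0 0;.2 1.3 0 0;.2 1.3 0 0'; python3 p.py
```

```text
time_s: 11.5
tool_pos: [0.4852, 0.1531, 0.0113]
orientation: [0.0, 0.734, 0.679, 0.0]
force: [-1.1, 2.5, -0.8]
width: 0.0848
grasp_force: 0.7
time_s: 11.92
tool_pos: [0.491, 0.1987, 0.0119]
orientation: [-0.001, 0.732, 0.681, 0.002]
force: [0.6, 1.1, 0.6]
width: 0.0848
grasp_force: 0.0
tool l -83 y 162 z 12 yaw 6.3 t 11.92 F [0.4 1.2] 0.6
scene pc l -4 y 94 size 121x47 yaw 2.8 n 362
side pc l 26 y 88 size 61x45 yaw 2.6 n 250
```

```bash
python3 -m crank '.5 1 1.3 -.5;1.2 2 2.6 -1;2 2.6 3.9 -1;2.8 2.6 5.2 -1;2.8 2.6 6 -1;2.8 2.6 6 -1;2.8 2.6 6 -1'; python3 p.py; python3 - <<'E'
import sys;sys.path.insert(0,'.')
from h import *
from cell import *
from p import E,O
c=capture('side');w=cloud(c)
hsv=cv2.cvtColor(c['img'],cv2.COLOR_RGB2HSV)
b=c['img'][180:290,150:280]
cv2.imwrite('pics/e.png',cv2.resize(b,(650,550),interpolation=cv2.INTER_CUBIC)[:,:,::-1])
E
```

```text
time_s: 12.6
tool_pos: [0.5772, 0.2717, 0.1952]
orientation: [0.001, 0.769, 0.639, 0.003]
force: [-1.2, -1.0, -1.3]
width: 0.0851
grasp_force: 0.0
tool l -11 y 250 z 195 yaw 0.0 t 12.60 F [-1.  -1.2] -1.3
scene pc l -4 y 91 size 121x48 yaw 2.4 n 360
side pc l -6 y 95 size 119x48 yaw 2.3 n 560
```

View pics/e.png

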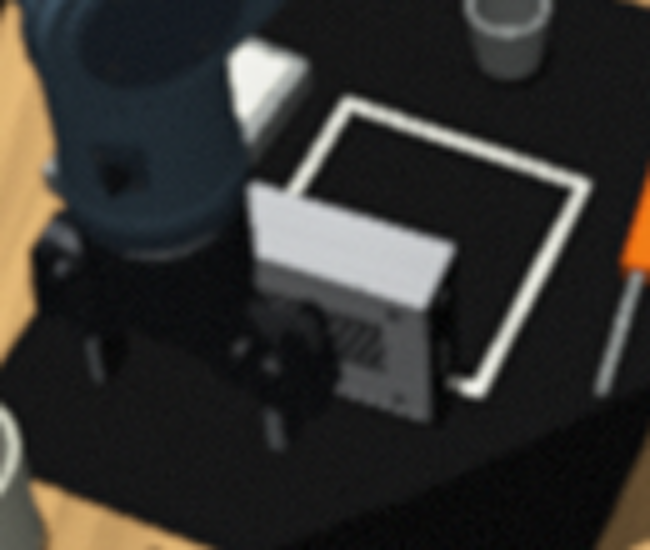

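```bash
python3 p.py 74,160,195,-4 74,160,11,-4 74,126,11,-4 76,114,11,-4 78,160,11,-4| tail -5
```

```text
74,160,195,-4 -> 2.41 -3.41 0.19 -0.69
74,160,11,-4 -> 2.41 -3.41 -5.94 -0.69
74,126,11,-4 -> 2.20 -4.52 -5.94 -0.69
76,114,11,-4 -> 2.20 -4.93 -5.94 -0.69
78,160,11,-4 -> 2.54 -3.43 -5.94 -0.69
```

```bash
python3 -m crank '.8 -1.1 0 -.7;1.6 -2.2 0 -.7;2.41 -3.41 0 -.7;2.41 -3.41 -1.3 -.7;2.41 -3.41 -2.6 -.7;2.41 -3.41 -3.9 -.7;2.41 -3.41 -5.2 -.7;2.41 -3.41 -5.94 -.7;2.41 -3.41 -5.94 -.7'; python3 -m crank '-.1 -.6 0 0;-.2 -1.05 0 0;-.2 -1.2 0 0;-.2 -1.35 0 0;-.21 -1.52 0 0;-.21 -1.52 0 0;0 -.7 0 0;.1 0 0 0;.1 0 0 0';python3 p.py 0,160,11,0 -85,150,11,4
```

```text
time_s: 13.6
tool_pos: [0.6405, 0.1671, 0.006]
orientation: [-0.002, 0.791, 0.612, -0.006]
force: [-1.1, -0.1, 0.6]
width: 0.0852
grasp_force: 0.0
time_s: 14.35
tool_pos: [0.6491, 0.1764, 0.0141]
orientation: [-0.002, 0.789, 0.614, 0.002]
force: [-1.3, 0.8, 0.5]
width: 0.085
grasp_force: 0.0
tool l 77 y 169 z 14 yaw -3.8 t 14.35 F [-1.5  0.6] 0.5
scene pc l -2 y 88 size 119x40 yaw -3.1 n 61
side pc l -4 y 84 size 121x50 yaw -2.7 n 601
0,160,11,0 -> -2.56 0.35 -0.08 0.65
-85,150,11,4 -> -5.41 0.53 -0.08 1.32
```

```bash
python3 p.py -84,150,11,1 -84,118,11,1 -84,111.5,11,1|tail -3
```

```text
-84,150,11,1 -> -5.38 0.63 -0.07 0.85
-84,118,11,1 -> -5.57 -0.42 -0.07 0.85
-84,111.5,11,1 -> -5.61 -0.64 -0.07 0.85
```

```bash
python3 -m crank '-1.3 .3 -.05 .3;-2.7 .4 -.05 .6;-4 .5 -.05 .85;-5.1 .6 -.05 .85;-5.38 .5 -.05 .85;-5.5 0 -.05 .85;-5.57 -.4 -.05 .85;-5.6 -.53 -.05 .85;-5.61 -.63 -.05 .85;-5.61 -.63 -.05 .85'; python3 -m crank '0 .6 0 0;.15 1.5 .5 0;.6 2.5 1.7 0;1.5 3.5 3 0;2.6 4.2 4.2 0;2.8 4.2 5.2 0;2.8 4.2 6 0;2.8 4.2 6 0' 0; python3 p.py
```

```text
time_s: 15.38
tool_pos: [0.4823, 0.1488, 0.0116]
orientation: [0.0, 0.764, 0.645, 0.0]
force: [1.0, 0.8, -0.4]
width: 0.0849
grasp_force: 0.0
time_s: 16.05
tool_pos: [0.571, 0.2802, 0.2]
orientation: [0.001, 0.763, 0.646, 0.007]
force: [1.3, 1.0, 1.1]
width: -0.0003
grasp_force: 0.0
tool l -19 y 257 z 200 yaw 1.0 t 16.05 F [1.1 1.2] 1.1
scene pc l -3 y 82 size 123x50 yaw 2.6 n 351
side pc l -7 y 85 size 116x48 yaw 3.4 n 556
```

```bash
python3 p.py -4,140,200,3 -4,140,105,3 -4,119,105,3 -3,91,105,3|tail -4
```

```text
-4,140,200,3 -> 0.01 -3.76 0.32 0.33
-4,140,105,3 -> 0.01 -3.76 -2.85 0.33
-4,119,105,3 -> -0.12 -4.45 -2.85 0.33
-3,91,105,3 -> -0.26 -5.38 -2.85 0.33
```

```bash
python3 -m crank '0 -1.3 0 .3;0 -2.6 0 .3;0 -3.76 -.6 .3;0 -3.76 -1.8 .3;0 -3.76 -2.85 .3;-.02 -4 -2.85 .3;-.12 -4.45 -2.85 .3;-.15 -4.65 -2.85 .3;-.18 -4.85 -2.85 .3;-.2 -5.05 -2.85 .3'; python3 - <<'E'
import sys;sys.path.insert(0,'.')
from p import *
p,z,y,s=tool();print(p,z,y)
for n in('side','scene'):
    c=capture(n);w=cloud(c).reshape(-1,3);S=(w[:,:2]-O)@E.T*1000;v=c['img'].reshape(-1,3).max(1)
    m=(abs(S[:,0]+5)<60)&(S[:,1]<115)&(S[:,1]>0)&(v>55)&(w[:,2]>.1)&(w[:,2]<.13)
    for a in range(30,115,10):
        k=m&(S[:,1]>=a)&(S[:,1]<a+10)
        if k.sum()>5: print(n,a,round(np.median(w[k,2])*1000),k.sum())
E
```

```text
time_s: 17.08
tool_pos: [0.56, 0.1245, 0.1078]
orientation: [0.001, 0.753, 0.658, 0.001]
force: [0.5, 0.9, 1.1]
width: 0.0001
grasp_force: 0.4
[ -1.63910018 101.93584057] 107.84604698102402 2.818764326506596
side 40 114 10
side 50 116 22
side 60 117 26
side 70 119 28
side 80 117 72
side 90 107 55
scene 40 114 10
scene 50 116 29
scene 60 118 27
scene 70 119 23
scene 80 114 107
scene 90 107 28
scene 100 117 24
scene 110 116 18
```

It is leaning (~9°) about its front edge. Finishing the topple.

```bash
python3 -m crank '-.03 -.2 0 0;-.07 -.4 0 0;-.1 -.6 0 0;-.14 -.8 0 0;-.17 -1 0 0;-.17 -1.15 0 0;-.17 -1 0 0;0 .3 .5 0;0 2 1.5 0;0 3 2.5 0'; python3 -m crank '0 1 1 0;0 2 1.5 0;0 2 1.5 0;0 2 1.5 0;0 2 1.5 0'; python3 - <<'E'
import sys;sys.path.insert(0,'.')
from p import *
print(tool()[:3])
im=[]
for n in('side','scene'):
    c=capture(n);w=cloud(c).reshape(-1,3);S=(w[:,:2]-O)@E.T*1000;v=c['img'].reshape(-1,3).max(1)
    m=(abs(S[:,0])<90)&(abs(S[:,1])<110)&(v>55)&(abs(w[:,2]-.0455)<.007)
    print(n,cv2.minAreaRect(S[m].astype(np.float32)),m.sum())
    im.append(c['img'][150:300,150:300] if n=='side' else c['img'][160:310,190:340])
cv2.imwrite('pics/f.png',cv2.resize(np.hstack(im),(800,400),interpolation=cv2.INTER_CUBIC)[:,:,::-1])
E
```

```text
time_s: 18.02
tool_pos: [0.5577, 0.2031, 0.1688]
orientation: [-0.001, 0.753, 0.658, -0.001]
force: [0.8, 0.6, 0.3]
width: -0.0001
grasp_force: 0.0
time_s: 18.43
tool_pos: [0.5586, 0.2605, 0.2136]
orientation: [0.0, 0.753, 0.658, -0.001]
force: [-0.3, -1.4, -0.1]
width: 0.0002
grasp_force: 0.0
(array([-27.77949468, 235.39765577]), np.float64(213.57314304124998), np.float64(2.849156262902426))
side ((0.43817138671875, 0.5427284240722656), (121.68186950683594, 120.0818862915039), 3.4426910877227783) 1297
scene ((2.1758651733398438, -0.40428924560546875), (123.46822357177734, 119.32230377197266), 2.588076114654541) 788
```

View pics/f.png

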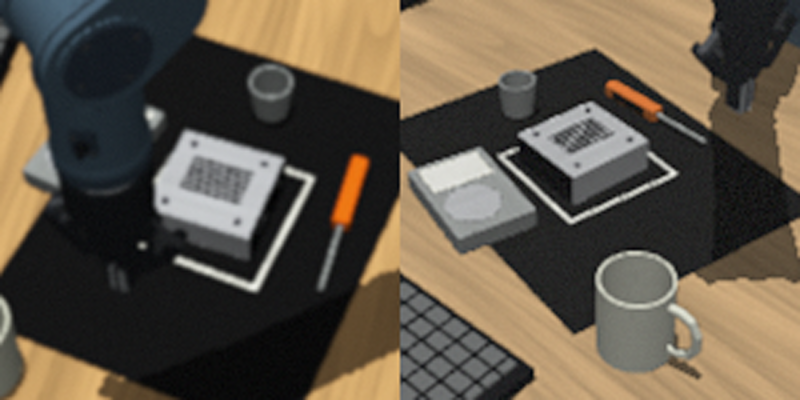

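The PC lies flat on its broad face, centred within about 2 mm of the square's centre and turned about 3°. The tape shows all round it, the other things are where they were, and the gripper is clear. Handing in.

```bash
python3 -c "
from cell import *
print(sign_off())"
```

```text
the job is handed in; nothing more can be done
None
```

The mini PC now lies flat on its broad face inside the taped square, within about 2 mm of its centre and turned about 3°; the bystanders in view look unmoved, the gripper is clear of it, and the job was handed in at about 18.5 s.

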